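# Spin the basket turntable and stop it at the gate

## Robot

A 6-joint arm with a two-finger parallel gripper is mounted at the origin on the work surface. World frame = base frame: x ahead of the robot, y to its left, z up, the work surface at z = 0. Lengths are in m, angles in rad, forces in N, time in s.
With the tool pointing down it reaches from about 0.35 to 0.775 m from the base axis. Payload 7.3 kg.
Tool frame: the origin (TCP) lies on the centre line of the jaws, within the pads' length; the fingertips stand 11 mm ahead of it and the grasp point (between the pads) lies 8 mm behind it; y points along the fingers, z is the direction in which the jaws open and shut, and the axes are right-handed (so a half turn about y gives the same grasp; the last joint's range is limited). The gripper opens to 92 mm and grips with 3 to 60 N. Pads are 19 mm wide; open, the fingers measure 130 mm over their backs; the gripper's body (75 mm by 190 mm) begins 47 mm behind the grasp point.
Start: joints at [1.176, 0.342, 1.524, -0, 1.275, -0.146], TCP at [0.129, 0.509, 0.238] pointing down, gripper open.
Joint ranges: [-2.53, 2.53], [-0.77, 2.02], [0.04, 2.7], [-1, 4.14], [0.28, 2.66], [-3.11, 3.11]. Speed limits (rad/s): [2.57, 2.57, 3.14, 3.14, 3.14, 3.14].

## Interface

Orientations are given as [roll, pitch, yaw] about the fixed x, y, z axes, in that order (R = Rz(yaw) Ry(pitch) Rx(roll)).
In Python, from cell import robot, cams gives the robot as it stands.
- The arm moves only by the tool apply_moves, never from a script. Its argument "plan" is a list of rows, each a list of 7 numbers: the shift along the tool's x, y, z in m, then the turn, a rotation vector about the tool's x, y, z in degrees, then the gripper command: -1 is fully open, 1 is shut, values between are in proportion. A call has exactly 5 rows; each row is the pose to reach, as a shift and turn from the pose commanded when the call began, along the tool's axes at that moment; what a row does not reach only later rows make up. A row lasts 1/8 s, in which the tool goes at most 62.5 mm and 10.7 degrees, less where a joint would pass 70% of its speed; a pose out of reach is approached as far as the arm can. A call with a gripper value outside its range is refused whole. The fingers move at their own pace and stop on an object; "squeeze" is the grip in N (left out, the last holds). Time passes only in rows, so rows that repeat a pose let the fingers close, or fill a call up. It gives the time, the measured TCP pose, the force and the opening at its end, in the units of the state.
- robot.observe(): the state, without advancing time (a new reading comes with each control period).
- cams.read_camera(name): name is "scene" or "top" or "wrist"; returns the picture (384x512x3 uint8, blue, green, red); there is no depth.
- cams.calibration(name): a dict with "fx", "fy", "cx", "cy" (pixels), "dist" ([k1, k2, p1, p2, k3] as OpenCV has them; the pictures are not rectified), "extrinsics" (4x4, takes a point from world to camera coordinates); the wrist camera has in their place "T_tool_cam" (4x4, takes a point from camera to tool coordinates, whose origin is the TCP and whose axes are the tool frame's). Camera axes: x right, y up, looking along -z (the intrinsics and any distortion apply to the point x, -y, -z); pixel columns grow to the right and rows downward; lengths in m; the calibration is good to about 2 mm. A picture is of the moment at which its call begins: read the wrist's pose just before it. calibration takes no time and is no camera call.
- robot.hand_in(): hands the job in, once; it reports no verdict.
The state is a dict: "time": time; "qpos": joint angles; "qvel": joint speeds; "joint_efforts": joint torques, N m; "tool_pos": TCP position; "tool_rot": TCP orientation; "contact_force": force on the tool from outside, world axes, zero at the start; "torque": the same for the moment, N m; "opening": finger opening in m.
Only numpy, scipy, OpenCV 4.12 (cv2) and the standard library are available. Lean on these libraries where they do the work, as an engineer would, in place of code of your own. Each camera call takes 0.05 s, during which the arm holds its last target. There are 200 camera calls.

## Task

Flick the wheel of the basket maker's turntable with a fingertip so that it spins freely on its own, and let it go right round at least once. Then, while it is still turning, brake it by pressing a fingertip on it, so that its upright peg stops in front of the steel index gate, and take the hand away with the wheel standing still there; once spun, the wheel must not come to rest anywhere else on the way. Use the fingertips only to push and press: lift nothing, and leave the turntable's foot and the things around it where they stand.

Things in the scene. Friction and masses are not known exactly. Their poses are not given: they have to be found in the camera images.
- turntable: Loose 4 kg steel foot of the turntable, 190 mm across, not fastened; origin at the centre of its underside, z up along the wheel's axis; may point any way. At its own -x stands the index gate: upright steel plate 60 mm wide, its top 85 mm above the table, 142 mm from the axis, an ear at each end bent 14 mm inwards, clear of the wheel.
- wheel (a joint): Wheel angle (rad), counterclockwise positive from above, no stops, counts on over full turns; starts at rest in -1.5..1.5. 0: peg opposite the gate; odd multiples of pi: peg at the gate. Level plywood disc 230 mm across, inertia 0.01 kg m2. Untouched it slows each second by 0.09-0.14 rad/s plus 7-12 % of its speed; a fingertip pressing its top with 2 N or more stops it almost at once.
- hub (a point): Centre of the wheel's flat top face, on the axis, 65 mm above the table. A wooden cone with a nut stands here and turns with the wheel (60 mm across, 31 mm high). The flat ring from 32 to 84 mm from the axis is bare.
- peg (a point): Centre of the top of the upright round wooden peg that marks the wheel: 20 mm thick, 25 mm tall (its top 90 mm above the table), fixed in the wheel 95 mm from the axis. It may be pushed sideways by a fingertip to flick the wheel.
- index (a point): Point on the turntable's foot where the top of the peg is when it stands exactly in the middle in front of the gate: 95 mm from the axis, 90 mm above the table. It does not turn with the wheel.
- reel: Bystander: empty light wooden reel, 44 mm across, 45 mm tall, standing beside the turntable; origin at the centre of its underside.
- tin: Bystander: small closed metal tin, 48 mm across, 50 mm tall, beside the turntable; origin at the centre of its underside.
- tapping_block: Bystander: wooden block 35 x 90 x 26 mm, beside the turntable; origin at the centre of its underside.
- shears: Bystander: small scissors, 140 mm long, 10 mm thick, lying at one side; origin near the middle of its underside.
- mug: Bystander: mug, 76 mm across, 85 mm tall, with a handle, at one side; origin at the centre of its underside.
- awl: Bystander: awl with a wooden handle, lying at one side; origin on its axis.
- bowl: Bystander: wooden bowl, 110 mm across, 45 mm tall, at one side; origin at the centre of its underside.

How it is judged:
On the way, in this order (a step that is already met when the one before it is completed fails the run):
1. the wheel spins on its own, untouched, faster than 1 rad/s for 0.2 s ((velocity of joint wheel above 1 rad/s or velocity of joint wheel below -1 rad/s) and contact force between the fingers and turntable below 0.05 N), for 0.2 s.
2. it has gone right round (joint beyond 7.8 or below -7.8) and is still turning untouched ((value of joint wheel above 7.8 rad or value of joint wheel below -7.8 rad) and not (velocity of joint wheel between -0.05 and 0.05 rad/s) and contact force between the fingers and turntable below 0.05 N), for 0.05 s.
3. a fingertip on the wheel holds it still with the peg in front of the gate (within 24 mm of the middle) (horizontal distance between peg and index below 0.024 m and velocity of joint wheel between -0.05 and 0.05 rad/s and contact force between the fingers and turntable above 0.2 N), for 0.1 s.
At the end, for the whole second after the job is handed in: The wheel stands still (under 0.05 rad/s) after at least one turn, the peg within 24 mm of the middle of the gate (index), the foot upright and within 15 mm of its start, and every bystander within 20 mm of its start (horizontal distance between peg and index below 0.024 m and velocity of joint wheel between -0.05 and 0.05 rad/s and (value of joint wheel above 7.8 rad or value of joint wheel below -7.8 rad) and distance of turntable from where it was at the start of the episode below 0.015 m and angle between turntable's own z axis and vertical below 0.1 rad and distance of each of reel, tin, tapping_block, shears, mug, awl, bowl from where it was at the start of the episode below 0.02 m); the robot touches nothing.
It fails at once if after going right round the wheel comes to rest (under 0.02 rad/s) with the peg away from the gate ((value of joint wheel above 7.8 rad or value of joint wheel below -7.8 rad) and velocity of joint wheel between -0.02 and 0.02 rad/s and not (horizontal distance between peg and index below 0.024 m)).
It fails at once if the turntable is shoved more than 15 mm, lifted or tipped (distance of turntable from where it was at the start of the episode above 0.015 m or height (world z) of turntable above 0.008 m or angle between turntable's own z axis and vertical above 0.1 rad).
It fails at once if a bystander is moved more than 20 mm or lifted (distance of any of reel, tin, tapping_block, shears, mug, awl, bowl from where it was at the start of the episode above 0.02 m).
It also fails if it takes over 58 s, if anything falls off the work surface, if the arm or the gripper's body presses on something with over 40 N, if the wrist force passes 120 N, or if a joint passes its speed limit or range.

## Working session

There is one attempt and no reset: what is moved stays moved. The work goes in short steps, Python scripts to look and compute and a tool call to move; the robot and the scene stay as the last step left them, time stands still between calls to the robot, and variables do not carry over. Pictures are saved under pics/ and viewed, about 8 in all and at most 12, crops included, and the job is handed in when it is done.

Besides the shell and the picture viewer there is one more tool, called by a JSON object that holds its "op" and its "data", one argument or row to a line. apply_moves: Moves the arm, as the interface text tells. Its arguments: {"type":"object","properties":{"plan":{"type":"array","items":{"type":"array","items":{"type":"number"}}},"squeeze":{"type":"number"}},"required":["plan"]}

```bash
mkdir -p pics; ls
python3 - <<'E'
from cell import robot,cams
import cv2,numpy as np
s=robot.observe();print(s)
for n in("top","scene"):
    cv2.imwrite(f"pics/{n}0.png",cams.read_camera(n))
    print(n,cams.calibration(n))
print(cams.calibration("wrist"))
E
```

```text
pics
{'time': 0.0, 'qpos': array([ 1.17597272e+00,  3.42675483e-01,  1.52502355e+00, -3.72692925e-05,
        1.27542675e+00, -1.45984517e-01]), 'qvel': array([ 6.12015209e-04,  3.52018297e-04, -1.23374695e-03,  7.85215305e-04,
       -8.07427812e-05,  8.74845816e-05]), 'joint_efforts': array([ 1.20613977e-04, -4.31247103e+01, -2.44214165e+01,  7.18348590e-02,
        5.60313673e-02, -1.62946899e-04]), 'tool_pos': array([0.12912047, 0.5084568 , 0.2370672 ]), 'tool_rot': array([-1.57231833e+00,  1.87759087e-04, -2.48828362e-01]), 'contact_force': array([ 0.20313572, -0.74593574, -0.89186338]), 'torque': array([ 0.04914943, -0.02844363,  0.00913392]), 'opening': 0.09195163450267216}
top {'fx': 435.10994940065206, 'fy': 435.10994940065206, 'cx': 259.55657642387433, 'cy': 182.59221499209616, 'dist': array([-0.01122342,  0.        ,  0.        ,  0.        ,  0.        ]), 'extrinsics': array([[ 0.00131358, -0.99999058,  0.00413653, -0.0155062 ],
       [ 0.99348655,  0.00177633,  0.11393555, -0.55924995],
       [-0.11394183,  0.00395992,  0.99347953, -1.23795184],
       [ 0.        ,  
[... 330 characters left out ...]
.16450611,  0.5441706 ,  0.4000332 ],
       [ 0.53198715, -0.11470966,  0.83894658, -1.76391573],
       [ 0.        ,  0.        ,  0.        ,  1.        ]])}
{'fx': 290.4231431522604, 'fy': 290.4231431522604, 'cx': 253.2753925518014, 'cy': 192.0026136010597, 'dist': array([-0.06874397,  0.        ,  0.        ,  0.        ,  0.        ]), 'T_tool_cam': array([[ 9.94683611e-04, -9.70080487e-01, -2.42781504e-01,
        -6.53031200e-02],
       [ 3.68804585e-04,  2.42781963e-01, -9.70080812e-01,
        -1.47097134e-01],
       [ 9.99999437e-01,  8.75384553e-04,  5.99261371e-04,
        -1.62785887e-04],
       [ 0.00000000e+00,  0.00000000e+00,  0.00000000e+00,
         1.00000000e+00]])}
```

View pics/top0.png

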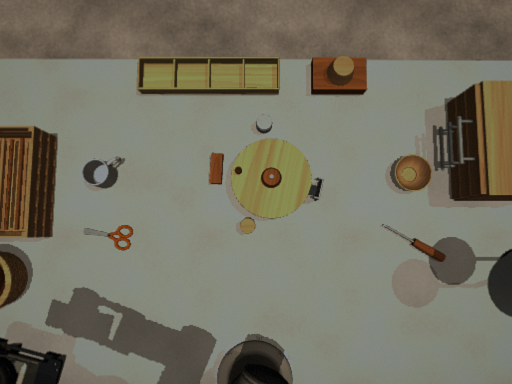

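View pics/scene0.png

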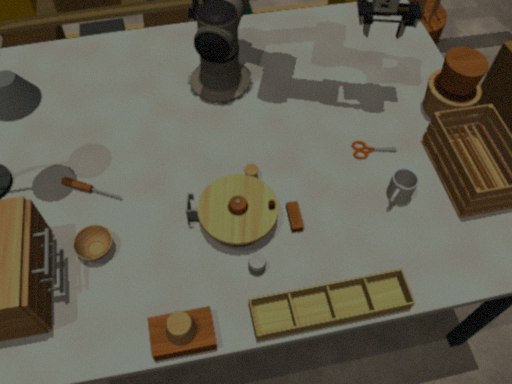

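Top view: hub at (271,177), peg about (238,170), gate about (316,188), reel (247,226), block (216,168), tin (264,124). Converting these pixels to positions.

```bash
cat > h.py <<'E'
import numpy as np,cv2
from cell import robot,cams
from scipy.spatial.transform import Rotation as R
def cam(name,s=None):
    c=cams.calibration(name)
    K=np.array([[c['fx'],0,c['cx']],[0,c['fy'],c['cy']],[0,0,1]])
    if name=='wrist':
        T=np.eye(4);T[:3,:3]=R.from_euler('xyz',s['tool_rot']).as_matrix();T[:3,3]=s['tool_pos']
        E=np.linalg.inv(T@c['T_tool_cam'])
    else:E=c['extrinsics']
    return K,c['dist'],np.diag([1,-1,-1])@E[:3,:3],np.diag([1,-1,-1])@E[:3,3]
def px2w(name,uv,z,s=None):
    K,d,Rm,t=cam(name,s)
    p=cv2.undistortPoints(np.array([[uv]],float),K,d)[0,0]
    o=-Rm.T@t;r=Rm.T@np.r_[p,1]
    return o+r*(z-o[2])/r[2]
def w2px(name,P,s=None):
    K,d,Rm,t=cam(name,s)
    return cv2.projectPoints(np.atleast_2d(P).astype(float),Rm,t,K,d)[0][:,0]
E
python3 - <<'E'
from h import *
np.set_printoptions(precision=3,suppress=True)
im=cv2.imread('pics/top0.png')
cv2.imwrite('pics/topc.png',cv2.resize(im[100:260,180:350],None,fx=4.5,fy=3.7*4.5/4.5*1.0 if 0 else 3.7,interpolation=cv2.INTER_CUBIC))
for n,uv,z in [('hub',(271,177),.096),('wheelL',(231,178),.065),('wheelR',(312.5,178),.065),('wheelT',(271,138),.065),('wheelB',(271,219),.065),('peg',(238,170),.09),('gate',(317,186),.085),('reel',(247,226),.045),('block',(216,168),.026),('tin',(264,124),.05),('mug',(100,174),.085),('bowl',(411,173),.045)]:
    print(n,px2w('top',uv,z))
E
```

```text
hub [ 0.568 -0.046  0.096]
wheelL [0.568 0.067 0.065]
wheelR [ 0.569 -0.165  0.065]
wheelT [ 0.685 -0.047  0.065]
wheelB [ 0.452 -0.047  0.065]
peg [0.588 0.046 0.09 ]
gate [ 0.544 -0.175  0.085]
reel [0.433 0.021 0.045]
block [0.603 0.114 0.026]
tin [ 0.73  -0.027  0.05 ]
mug [0.577 0.433 0.085]
bowl [ 0.587 -0.454  0.045]
```

View pics/topc.png

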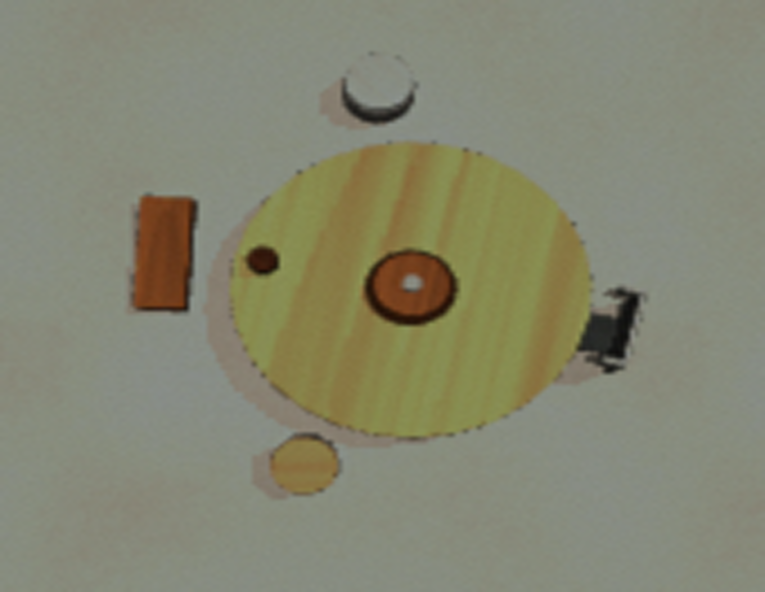

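{"op": "apply_moves", "data": {
  "plan": [
    [0.593,0,-0.335,0,0,0,0.95],
    [0.593,0,-0.335,0,0,0,0.95],
    [0.593,0,-0.335,0,0,0,0.95],
    [0.593,0,-0.335,0,0,0,0.95],
    [0.593,0,-0.335,0,0,0,0.95]
  ],
  "squeeze": 5
}}

```text
time: 0.72
tool_pos: [0.3562, 0.2913, 0.2376]
tool_rot: [-1.571, 0.0, -0.249]
contact_force: [1.0, 1.0, 0.0]
opening: 0.0463
```

Run:
```python
from h import *
np.set_printoptions(precision=4,suppress=True)
h=np.array([.568,-.0465])
for uv in [(321.8,179.2),(317.8,197.8),(319.8,188.5)]:
    p=px2w('top',uv,.085)[:2]-h; print(p,np.hypot(*p),np.degrees(np.arctan2(p[1],p[0])))
p=px2w('top',(238.2,170),.09)[:2]-h;print(np.hypot(*p),np.degrees(np.arctan2(p[1],p[0])))
s=robot.observe();T=R.from_euler('xyz',s['tool_rot'])
print(s['tool_pos'],s['opening'],s['tool_rot'],'delta tool',T.inv().apply(np.array([.6214,.0375,.15])-s['tool_pos']))
```

```text
[-0.0049 -0.1423] 0.14233863053941814 -91.985104047674
[-0.0572 -0.1303] 0.1423046669684211 -113.69077059612998
[-0.0311 -0.1363] 0.13977516327409734 -102.86387475423417
0.0939303040646154 77.75712894174684
[0.3562 0.2913 0.2376] 0.04630902501078029 [-1.5707  0.0001 -0.2487] delta tool [ 0.3195  0.0876 -0.1807]
```

{"op": "apply_moves", "data": {
  "plan": [
    [0.32,0.087,-0.18,0,0,0,0.95],
    [0.32,0.087,-0.18,0,0,0,0.95],
    [0.32,0.087,-0.18,0,0,0,0.95],
    [0.32,0.087,-0.18,0,0,0,0.95],
    [0.32,0.087,-0.18,0,0,0,0.95]
  ]
}}

```text
time: 1.35
tool_pos: [0.5764, 0.0815, 0.1649]
tool_rot: [-1.571, 0.001, -0.249]
contact_force: [0.6, 1.3, 0.7]
opening: 0.0028
```

{"op": "apply_moves", "data": {
  "plan": [
    [0.03,0.009,-0.017,0,0,0,0.95],
    [0.03,0.009,-0.017,0,0,0,0.95],
    [0.03,0.009,-0.017,0,0,0,0.95],
    [0.03,0.009,-0.017,0,0,0,0.95],
    [0.03,0.009,-0.017,0,0,0,0.95]
  ]
}}

```text
time: 1.98
tool_pos: [0.5998, 0.0602, 0.1573]
tool_rot: [-1.57, -0.001, -0.248]
contact_force: [-0.1, 0.2, 0.2]
opening: 0.0027
```

Run:
```python
from h import *
np.set_printoptions(precision=4,suppress=True)
s=robot.observe();im=cams.read_camera('wrist')
T=R.from_euler('xyz',s['tool_rot'])
print(s['tool_pos'],s['opening'],s['contact_force'],'delta tool',T.inv().apply(np.array([.6214,.0375,.086])-s['tool_pos']))
h=np.array([.568,-.0465])
for P,c in [((.588,.046,.09),(0,0,255)),((*h,.096),(0,255,0)),((h[0]+.095*np.cos(np.radians(-103)),h[1]+.095*np.sin(np.radians(-103)),.09),(255,0,0))]:
    u=w2px('wrist',P,s)[0];print(u);cv2.circle(im,(int(u[0]),int(u[1])),3,c,1)
cv2.imwrite('pics/w1.png',im)
```

```text
[0.5998 0.0602 0.1573] 0.002730935378551436 [-0.1095  0.2087  0.2482] delta tool [ 0.0264  0.0713 -0.0167]
[231.8465 196.6277]
[107.3668 202.8604]
[  1.0057 202.7648]
```

View pics/w1.png

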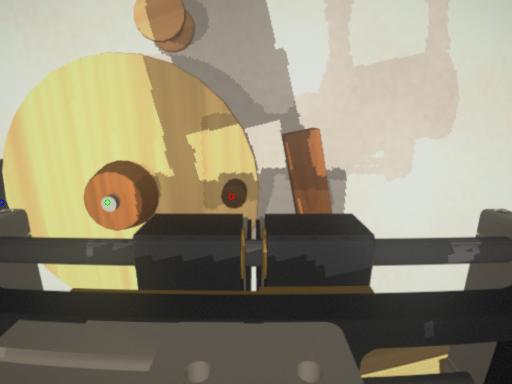

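{"op": "apply_moves", "data": {
  "plan": [
    [0.027,0.0,-0.019,0,0,0,0.95],
    [0.027,0.02,-0.019,0,0,0,0.95],
    [0.027,0.071,-0.019,0,0,0,0.95],
    [0.027,0.071,-0.019,0,0,0,0.95],
    [0.027,0.071,-0.019,0,0,0,0.95]
  ]
}}

```text
time: 2.65
tool_pos: [0.6225, 0.0345, 0.0873]
tool_rot: [-1.57, -0.002, -0.248]
contact_force: [1.2, 0.7, 0.4]
opening: 0.0022
```

Run:
```python
from h import *
np.set_printoptions(precision=4,suppress=True)
s=robot.observe();T=R.from_euler('xyz',s['tool_rot'])
print(s['tool_pos'],s['contact_force'],'peg in tool',T.inv().apply(np.array([.588,.046,.086])-s['tool_pos']))
cv2.imwrite('pics/s2.png',cams.read_camera('scene')[130:270,150:320].repeat(4,0).repeat(4,1))
```

```text
[0.6225 0.0345 0.0873] [1.1682 0.7034 0.4136] peg in tool [-0.0363  0.0013  0.0027]
```

View pics/s2.png

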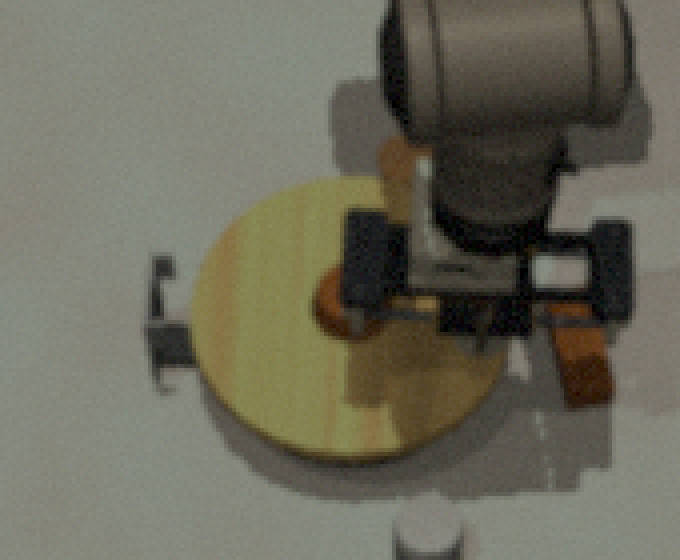

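{"op": "apply_moves", "data": {
  "plan": [
    [-0.03,0,0,0,0,0,0.95],
    [-0.068,0,0,0,0,0,0.95],
    [-0.068,-0.03,0,0,0,0,0.95],
    [-0.068,-0.07,0,0,0,0,0.95],
    [-0.068,-0.07,0,0,0,0,0.95]
  ]
}}

```text
time: 3.32
tool_pos: [0.5586, 0.051, 0.1613]
tool_rot: [-1.569, -0.011, -0.248]
contact_force: [0.7, -0.4, -0.3]
opening: 0.0024
```

```bash
cat >> h.py <<'E'
H=np.array([.568,-.0465]);GA=np.radians(-103)
def grab(pre):
    s=robot.observe();im=cams.read_camera(pre)
    np.save(f"pics/{pre}_{s['time']:.2f}.npy",im);return s,im
E
python3 - <<'E'
from h import *
out=[]
for i in range(6):
    s,a=grab('scene' if i%2 else 'top');out.append(a);print(s['time'],s['tool_pos'].round(3))
t=out[0::2];sc=out[1::2]
A=np.hstack([x[110:250,190:350] for x in t]);B=np.hstack([x[150:270,180:300] for x in sc])
A=cv2.resize(A,(780,int(140*780/480)));B=cv2.resize(B,(780,int(120*780/360)))
cv2.imwrite('pics/m3.png',np.vstack([A,B]))
E
```

```text
3.325 [0.559 0.051 0.161]
3.375 [0.557 0.051 0.159]
3.425 [0.556 0.051 0.158]
3.475 [0.556 0.051 0.156]
3.525 [0.556 0.051 0.156]
3.575 [0.555 0.051 0.155]
```

View pics/m3.png

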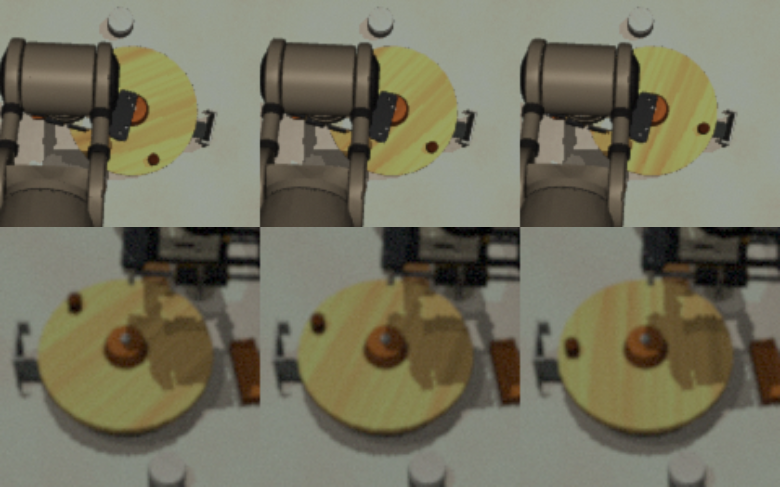

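{"op": "apply_moves", "data": {
  "plan": [
    [0.035,0,-0.033,0,0,0,0.95],
    [0.035,0.02,-0.033,0,0,0,0.95],
    [0.035,0.05,-0.033,0,0,0,0.95],
    [0.035,0.062,-0.033,0,0,0,0.95],
    [0.035,0.062,-0.033,0,0,0,0.95]
  ]
}}

```text
time: 4.25
tool_pos: [0.581, 0.0105, 0.0928]
tool_rot: [-1.571, 0.002, -0.249]
contact_force: [-0.7, 0.1, 0.2]
opening: 0.0025
```

```bash
cat >> h.py <<'E'
TH=np.radians(np.arange(-170,-19,1.))
PTS={}
def ang(name,im):
    v=im.astype(float).sum(2)
    f=cv2.blur(v,(5,5))
    P=np.c_[H[0]+.095*np.cos(TH),H[1]+.095*np.sin(TH),np.full(len(TH),.085)]
    u=w2px(name,P).round().astype(int);b=f[u[:,1],u[:,0]]
    i=b.argmin();return TH[i],b[i],np.median(b)
E
python3 - <<'E'
from h import *
import glob
for f in sorted(glob.glob('pics/*.npy')):
    n=f[5:].split('_')[0];a,b,m=ang(n,np.load(f));print(f,np.degrees(a).round(),b.round(),m.round())
s=robot.observe();print(s['time'],s['tool_pos'],s['contact_force'],R.from_euler('xyz',s['tool_rot']).inv().apply(np.array([.581,.0095,.073])-s['tool_pos']))
for i in range(28):
    s,im=grab('scene');a,b,m=ang('scene',im);print(round(s['time'],3),np.degrees(a).round(),b.round(),m.round(),s['tool_pos'][2].round(4))
E
```

```text
pics/scene_3.38.npy -145.0 117.0 339.0
pics/scene_3.48.npy -118.0 94.0 337.0
pics/scene_3.58.npy -92.0 83.0 337.0
pics/top_3.33.npy -158.0 112.0 390.0
pics/top_3.42.npy -135.0 105.0 390.0
pics/top_3.52.npy -110.0 107.0 387.0
4.25 [0.58103283 0.01047952 0.09276474] [-0.68459067  0.07485589  0.18516357] [ 0.00025334  0.01976445 -0.00095271]
4.25 -170.0 109.0 335.0 0.0928
4.3 -170.0 110.0 332.0 0.0938
4.35 -170.0 114.0 334.0 0.0944
4.4 -170.0 116.0 337.0 0.0947
4.45 -170.0 111.0 341.0 0.0947
4.5 -170.0 108.0 342.0 0.0947
4.55 -170.0 112.0 343.0 0.0946
4.6 -170.0 116.0 342.0 0.0945
4.65 -170.0 113.0 341.0 0.0943
4.7 -170.0 121.0 341.0 0.0941
4.75 -170.0 120.0 340.0 0.094
4.8 -170.0 118.0 341.0 0.0939
4.85 -170.0 116.0 344.0 0.0938
4.9 -170.0 112.0 345.0 0.0938
4.95 -170.0 97.0 343.0 0.0937
5.0 -170.0 107.0 341.0 0.0937
5.05 -170.0 110.0 337.0 0.0937
5.1 -170.0 109.0 336.0 0.0936
5.15 -123.0 93.0 333.0 0.0936
5.2 -112.0 87.0 333.0 0.0936
5.25 -100.0 80.0 332.0 0.0936
5.3 -90.0 78.0 333.0 0.0936
5.35 -82.0 95.0 332.0 0.0936
5.4 -76.0 104.0 335.0 0.0936
5.45 -170.0 109.0 335.0 0.0937
5.5 -170.0 112.0 335.0 0.0937
5.55 -170.0 106.0 339.0 0.0936
5.6 -170.0 112.0 335.0 0.0937
```

{"op": "apply_moves", "data": {
  "plan": [
    [0,0.008,0,0,0,0,0.95],
    [0,0.008,0,0,0,0,0.95],
    [0,0.008,0,0,0,0,0.95],
    [0,0.008,0,0,0,0,0.95],
    [0,0.008,0,0,0,0,0.95]
  ]
}}

```text
time: 6.28
tool_pos: [0.5816, 0.0104, 0.0858]
tool_rot: [-1.571, -0.0, -0.249]
contact_force: [-0.7, 0.3, 0.4]
opening: 0.0021
```

```bash
sed -i 's/arange(-170,-19,1.)/arange(-150,-59,1.)/' h.py
cat >> h.py <<'E'
def watch(n,out='log.txt'):
    seen=0
    for i in range(n):
        s,im=grab('scene');a,b,m=ang('scene',im);d=np.degrees(a)
        ok=-148<d<-65 and b<110
        if ok: seen+=1;print(round(s['time'],3),d.round(),b.round());open(out,'a').write(f"{s['time']} {d}\n")
        elif seen>2: break
    print('end',robot.observe()['time'],robot.observe()['tool_pos'])
E
python3 -c "
from h import *
import glob
for f in sorted(glob.glob('pics/scene*.npy')):
    a,b,m=ang('scene',np.load(f))
    d=np.degrees(a)
    if -148<d<-65 and b<110: print(f,d.round(),b)
watch(40)"
```

```text
pics/scene_3.48.npy -118.0 93.72
pics/scene_3.58.npy -92.0 82.76
pics/scene_5.15.npy -123.0 93.04
pics/scene_5.20.npy -112.0 86.76
pics/scene_5.25.npy -100.0 80.44
pics/scene_5.30.npy -90.0 78.0
pics/scene_5.35.npy -82.0 94.52
pics/scene_5.40.npy -76.0 104.44
7.175 -134.0 106.0
7.225 -123.0 100.0
7.275 -118.0 99.0
7.325 -108.0 99.0
7.375 -100.0 75.0
7.425 -92.0 80.0
7.475 -84.0 92.0
7.525 -78.0 101.0
7.575 -74.0 109.0
end 7.675 [0.58155764 0.01036525 0.08566307]
```

{"op": "apply_moves", "data": {
  "plan": [
    [0,0.005,0,0,0,0,0.95],
    [0,0.005,0,0,0,0,0.95],
    [0,0.005,0,0,0,0,0.95],
    [0,0.005,0,0,0,0,0.95],
    [0,0.005,0,0,0,0,0.95]
  ]
}}

```text
time: 8.3
tool_pos: [0.5816, 0.0104, 0.0807]
tool_rot: [-1.571, -0.0, -0.249]
contact_force: [0.2, -0.0, -0.3]
opening: 0.0023
```

{"op": "apply_moves", "data": {
  "plan": [
    [0,0,0,0,0,0,0.95],
    [0,0,0,0,0,0,0.95],
    [0,0,0,0,0,0,0.95],
    [0,0,0,0,0,0,0.95],
    [0,0,0,0,0,0,0.95]
  ]
}}

```text
time: 8.93
tool_pos: [0.5816, 0.0104, 0.0807]
tool_rot: [-1.571, -0.0, -0.249]
contact_force: [-0.0, -0.8, -0.0]
opening: 0.0022
```

Run:
```python
from h import *
s=robot.observe();print(s['time'],s['tool_pos'],s['contact_force'])
obs=[]
for i in range(50):
    s,im=grab('scene');a,b,m=ang('scene',im);d=np.degrees(a)
    if -146<d<-65 and b<112:
        obs.append((s['time'],d));now=robot.observe()['time']
        rem=(-103-d)/103-(now-s['time']);print(s['time'],d.round(),b.round(),round(rem,3))
        if len(obs)>1 and rem<0.125: break
print(robot.observe()['time'])
```

```text
8.925 [0.58155426 0.01036061 0.08067591] [-0.00372891 -0.82867467 -0.02136281]
10.025 -123.0 100.0 0.144
10.075 -118.0 93.0 0.096
10.125
```

{"op": "apply_moves", "data": {
  "plan": [
    [0,0.007,0,0,0,0,0.95],
    [0,0.008,0,0,0,0,0.95],
    [0,0.008,0,0,0,0,0.95],
    [0,0.008,0,0,0,0,0.95],
    [0,0.008,0,0,0,0,0.95]
  ]
}}

```text
time: 10.75
tool_pos: [0.5843, 0.0098, 0.0761]
tool_rot: [-1.57, -0.008, -0.249]
contact_force: [-0.7, -1.5, 20.4]
opening: 0.0023
```

Run:
```python
from h import *
for i in range(3):
    s,im=grab('scene');a,b,m=ang('scene',im);print(s['time'],np.degrees(a).round(),b.round(),s['tool_pos'],s['contact_force'])
s,t=grab('top')
cv2.imwrite('pics/p4.png',np.hstack([cv2.resize(im[140:280,170:310],(390,390)),cv2.resize(t[110:250,210:350],(390,390))]))
```

```text
10.75 -104.0 85.0 [0.58428058 0.00983987 0.07614935] [-0.746201   -1.45060734 20.40157756]
10.8 -104.0 83.0 [0.58425796 0.0098445  0.07614182] [-1.0502219   0.30930409 20.62130262]
10.85 -106.0 88.0 [0.58426336 0.00983864 0.0761396 ] [-1.81574311 -0.32093014 20.37850029]
```

View pics/p4.png

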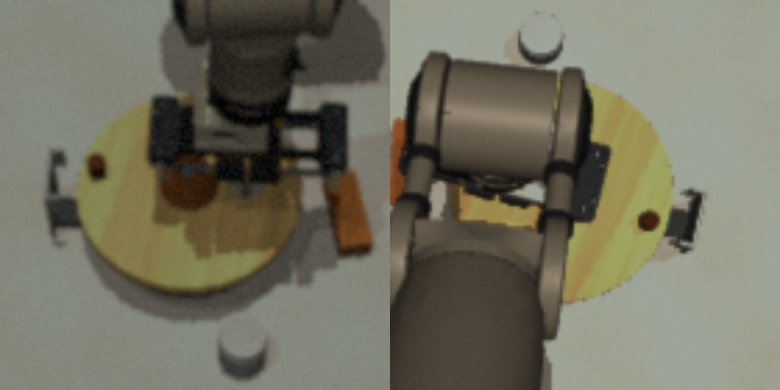

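{"op": "apply_moves", "data": {
  "plan": [
    [0,-0.0005,0,0,0,0,0.95],
    [0,-0.001,0,0,0,0,0.95],
    [0,-0.0015,0,0,0,0,0.95],
    [0,-0.002,0,0,0,0,0.95],
    [0,-0.002,0,0,0,0,0.95]
  ]
}}

```text
time: 11.58
tool_pos: [0.5832, 0.0101, 0.0763]
tool_rot: [-1.57, -0.005, -0.249]
contact_force: [-0.4, 0.7, 8.8]
opening: 0.0019
```

{"op": "apply_moves", "data": {
  "plan": [
    [0,-0.0004,0,0,0,0,0.95],
    [0,-0.0008,0,0,0,0,0.95],
    [0,-0.001,0,0,0,0,0.95],
    [0,-0.001,0,0,0,0,0.95],
    [0,-0.001,0,0,0,0,0.95]
  ]
}}

```text
time: 12.2
tool_pos: [0.5823, 0.0103, 0.0763]
tool_rot: [-1.57, -0.002, -0.249]
contact_force: [0.5, 0.3, 6.4]
opening: 0.0025
```

{"op": "apply_moves", "data": {
  "plan": [
    [0,-0.0005,0,0,0,0,0.95],
    [0,-0.0005,0,0,0,0,0.95],
    [0,-0.01,0,0,0,0,0.95],
    [0,-0.05,0,0,0,0,0.95],
    [0,-0.09,0,0,0,0,0.95]
  ]
}}

```text
time: 12.82
tool_pos: [0.5809, 0.0104, 0.1664]
tool_rot: [-1.571, 0.002, -0.249]
contact_force: [0.6, 0.3, 0.2]
opening: 0.0024
```

Run:
```python
from h import *
for i in range(12):
    s,im=grab('scene');a,b,m=ang('scene',im);
    if i%2==0:print(s['time'],np.degrees(a).round(),b.round(),s['tool_pos'].round(3),s['contact_force'].round(1))
s,t=grab('top')
cv2.imwrite('pics/p5.png',np.hstack([cv2.resize(im[140:280,170:310],(390,390)),cv2.resize(t[110:250,210:350],(390,390))]))
```

```text
12.825 -102.0 82.0 [0.581 0.01  0.166] [0.6 0.3 0.2]
12.925 -102.0 83.0 [0.584 0.01  0.17 ] [-0.3 -0.3  0.6]
13.025 -102.0 78.0 [0.582 0.01  0.166] [ 0.3 -0.8 -0. ]
13.125 -102.0 81.0 [0.581 0.01  0.165] [0.7 0.6 0.9]
13.225 -102.0 82.0 [0.581 0.01  0.164] [-0.4 -0.1  0. ]
13.325 -102.0 83.0 [0.581 0.01  0.165] [ 0.4  0.2 -0.4]
```

View pics/p5.png

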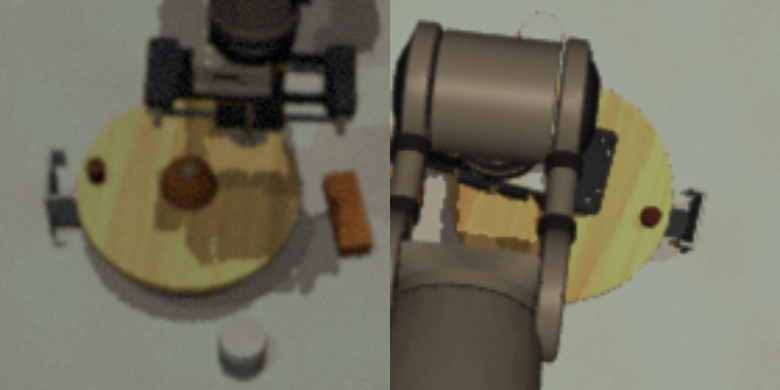

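The picture shows the peg still at about (651,215), in front of the gate at (690,220). The hand is clear, and the gate and bystanders have not moved.

```bash
python3 -c "
from cell import robot
print(robot.hand_in())"
```

```text
the job is handed in; nothing more can be done
None
```

I flicked the peg counterclockwise. The wheel left the finger at about 4.6 rad/s and passed the gate three times untouched. On the next pass, at about 1.8 rad/s, I pressed the bare ring of the wheel with about 20 N and it stopped. I then eased the force off, lifted the fingertips clear and handed the job in at about 13.4 s. `hand_in` reported no verdict.

- **Peg position:** after release it stood at −102° against −103° for the middle of the gate. That is about 2 mm off, with 24 mm allowed. It did not change over the 0.5 s I watched.
- **Small shift on release:** it read −104° to −106° under the press and −102° afterwards, so the wheel turned about 3° while the finger was easing off.
- **Surroundings:** in the last pictures the gate, tin and block are where they were, judged by eye. The arm hid the reel and the other bystanders were outside the crops, but no move went near them. I did not measure how far the foot had moved.
- **Contact:** the wrist force read about zero once the hand was clear.

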